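# Seat a globe-stand pillar in the drill jig and hold it home

### The arm

A 6-joint arm with a two-finger parallel gripper is mounted at the origin on the work surface. World frame = base frame: x ahead of the robot, y to its left, z up, the work surface at z = 0. Lengths are in mm, angles in rad, forces in N, time in s.
With the tool pointing down it reaches from about 275 to 1000 mm from the base axis. Payload 8.4 kg.
Tool frame: the origin (TCP) lies at the very end of the fingers, on their centre line; the grasp point (between the pads) lies 19 mm behind it (r.tcp_to_grasp is the distance from the TCP to the grasp point, in mm); z points along the fingers, y is the line along which they close (so a half turn about z gives the same grasp; the last joint's range is limited). The gripper opens to 85 mm and grips with 20 to 120 N. Pads are 22 mm wide; open, the fingers measure 114 mm over their backs; the gripper's body (76 mm by 85 mm) begins 54 mm behind the grasp point. The pads swing forward as they close: fully open they stand 13 mm farther back than shut.
Start: joints at [1.231, 0.353, 1.633, -0, 1.155, -0.002], TCP at [207.131, 589.682, 231.281] pointing down, gripper open.
Joint ranges: [-2.63, 2.63], [-0.92, 2.1], [0.06, 2.66], [-1.3, 4.44], [0, 2.69], [-3.02, 3.02]. Speed limits (rad/s): [2.22, 2.22, 2.79, 3.14, 3.14, 3.14].

### API

Orientations are given as [roll, pitch, yaw] about the fixed x, y, z axes, in that order (R = Rz(yaw) Ry(pitch) Rx(roll)).
In Python, from rig import r gives the robot as it stands. The module is installed in compiled form; this text tells all that it offers.
- The arm moves only by the tool play_rows, never from a script. Its argument "rows" is a list of rows, each an object with "dp": the shift along the tool's x, y, z in units of 40 mm (1.0 is 40 mm), a list of three; "turn": the turn, a rotation vector about the tool's x, y, z in units of 6 degrees (1.0 is 6 degrees), a list of three; "fingers": the closure, from 0 (fully open) to 1 (shut). In form: [{"dp": [tx, ty, tz], "turn": [wx, wy, wz], "fingers": fingers}, ...]. A call has 1 to 5 rows; each row shifts and turns the commanded pose from where the row before left it, along the tool's axes as they then stand; what a row does not reach is not made up. A row lasts 1/12 s, in which the tool goes at most 41.7 mm and 7.16 degrees, less where a joint would pass 70% of its speed; a pose out of reach is approached as far as the arm can. A call is refused whole if a number of a shift passes 1 or a number of a turn 1, either way. A call with a gripper value outside its range is refused whole. The fingers move at their own pace and stop on an object; "force" is the grip in N (left out, the last holds). Time passes only in rows, so rows that do not move let the fingers close. It gives the time, the measured TCP pose, the force, the opening and the grip force at its end, in the units of the state.
- r.sense(): the state, without advancing time (a new reading comes with each control period).
- r.grab_frame(name): name is "side" or "top"; returns a dict with "pixels" (400x640x3 uint8, red, green, blue), "fx", "fy", "cx", "cy" (pixels), "dist" ([k1, k2, p1, p2, k3] as OpenCV has them; the pictures are not rectified), "pose" (4x4, takes a point from camera to world coordinates). Camera axes: x right, y down, z forward; pixel columns grow to the right and rows downward; lengths in mm; the calibration is good to about 2 mm. A picture is of the moment at which its call begins. There is no depth.
- r.sign_off(): hands the job in; it is judged then, once.
The state is a dict: "clock": time; "qpos": joint angles; "qvel": joint speeds; "joint_efforts": joint torques, N m; "eef_pos": TCP position; "tcp_rot": TCP orientation; "contact_force": force on the tool from outside, world axes, zero at the start; "wrist_torque": the same for the moment, N m; "opening": opening from 0.0 (shut) to 1.0 (fully open); "grasp_force": force on a finger pad.
Only numpy, scipy, OpenCV 4.12 (cv2) and the standard library are available. Lean on these libraries where they do the work, as an engineer would, in place of code of your own. Each camera call takes 0.05 s, during which the arm holds its last target. There are 200 camera calls.

### The job

Get the beech globe-stand pillar ready for drilling in the jig: first swing the jig's hinged hasp up off its staple and back past upright so that it stays open, then lay the pillar in the channel between the rails with its plain square end towards the sprung ejector pin and its slotted end towards the open end. Push it along, without slamming it, until the pin is driven fully in and the square end sits firmly against the stop block. Finish while still holding it pressed home there (the pin would shove it out again before it can be clamped and drilled), and leave the other things on the bench where they are.

Things in the scene. Friction and masses are not known exactly. Their poses are not given: they have to be found in the camera images.
- jig: Drill jig screwed to the bench; origin on the bench under it, x along the channel towards the stop block, y left of that, z up. Plywood base x -145 to 135, y -75 to 75, 18 thick: the channel floor is 18 above the bench. Two rails with rounded tops, x -120 to 85, each 12 wide and 10 above the floor; channel 37 wide between them, open at the -x end. All mm.
- stop_face (a point): Middle of the stop block's face, at jig x = 85, y = 0, 42 mm above the bench (24 mm above the channel floor), where the ejector pin comes out. Axes as the jig's.
- jig_stop: Aluminium stop block, 40 (x) x 56 (y) x 44 mm high on the jig base, its face to -x at jig x = 85; the hard stop. Same origin and axes as the jig.
- ejector (a joint): Sprung steel ejector pin, 10 mm diameter with a round nose, in the middle of the stop block's face. Value in m: 0 = out, nose 12 mm in front of the face; 0.012 = pushed in flush with the face. The spring pushes towards -x (jig) with 4 N when out and 10 N when flush.
- hasp (a joint): The hasp's hinge, in rad: 0 = closed, lying level across the channel with its slot over the staple; 1.57 = upright; stop at 2.1, leaning back to the left. The hinge is stiff: the hasp stays wherever it is left (about 2 N at the tab moves it). It may start lifted by up to 0.1 rad.
- hasp_hinge (a point): Hinge axis of the hasp, parallel to the jig's x, at jig x = 60, y = 38, 67.5 mm above the bench, on an aluminium post. A like post on the other side carries the wire staple, 83 mm above the bench at its top. Both posts stand outside the rails: x 44 to 76, 30 to 46 mm either side of the channel's middle line, tops 63 mm above the bench.
- hasp_tab (a point): Middle of the hasp's free end tab, 110 mm from the hinge axis; closed, it is at jig x = 60, y = -72, 67.5 mm above the bench, with nothing below it down to the base. The hasp is a steel strap 26 mm wide (jig x), 5 thick, 126 long from the hinge; plain for 16 mm either way from here, then the slot. A drill bush stands 10 mm up on it over the channel. Axes turn with it.
- pillar_center (a point): Centre of the loose pale beech pillar of a desk-globe stand, a bar 170 mm long (its x), 32 mm wide (y), 48 mm high (z), lying on the bench, centre 24 mm above it; 0.12 to 0.22 kg. Its -x end has an open slot 12 mm wide and 30 mm deep, cut from top to bottom; the +x end is plain and square.
- pillar_end (a point): Centre of the pillar's plain square end face, 85 mm from the centre along its +x.
- pillar: The same pillar; origin under its centre, on its underside; axes as at the centre.
- tube_a: Paint tube lying between the jig and the pillar, 32 mm wide, 115 mm long, 18 mm high; leave alone. Origin on the bench under its middle.
- tube_b: Paint tube lying to the right, same size; leave alone.
- pin_tin: Round steel tin, 44 mm diameter, 28 mm high, on the near middle of the bench; leave alone. Origin under its middle.
- tape_roll: Roll of paper tape, 96 mm diameter, 36 mm high, beyond the jig; leave alone. Origin under its middle.
- jar: Glass jar with a lid, 72 mm diameter, 105 mm high, beyond; leave alone. Origin under its middle.
- spray_can: Closed spray can, 66 mm diameter, 190 mm high, far left; leave alone. Origin under its middle.
- brayer: Rubber ink roller with a wooden handle, 38 mm high, far right; leave alone. Origin on the bench under the roller.
Mind the look-alikes: they are no part of the job. Of the things like the pillar, leave any that is turquoise; of the rest the smaller one is meant.

How it is judged:
By the outcome, as a careful person would: the job done as asked, in the order asked, and still so for the second after the job is handed in, while the arm keeps its last pose, push and grip.
It also fails if it takes over 64 s, if anything falls off the work surface, if the arm or the gripper's body presses on something with over 40 N, if the wrist force passes 120 N, or if a joint passes its speed limit or range.

## Working session

There is one attempt and no reset: what is moved stays moved. The work goes in short steps, Python scripts to look and compute and a tool call to move; the robot and the scene stay as the last step left them, time stands still between calls to the robot, and variables do not carry over. Pictures are saved under pics/ and viewed, at most 10 in all, crops included, and the job is handed in when it is done.

Besides the shell and the picture viewer there is one more tool, called as name([rows], argument=value, ...), one row to a line, values as JSON. play_rows: Moves the arm, as the interface text tells. Its arguments: {"type":"object","properties":{"rows":{"type":"array"},"force":{"type":"number"}},"required":["rows"]}

```bash
mkdir -p pics; cat > h.py <<'E'
from rig import r
import numpy as np, cv2
from scipy.spatial.transform import Rotation as Ro
def grab(n,f):
    d=r.grab_frame(n); cv2.imwrite(f'pics/{f}.png',d['pixels'][:,:,::-1]); np.save(f'pics/{f}.npy',d,allow_pickle=True); return d
def load(f): return np.load(f'pics/{f}.npy',allow_pickle=True).item()
def K(d): return np.array([[d['fx'],0,d['cx']],[0,d['fy'],d['cy']],[0,0,1.]])
def px2w(d,px,z):
    p=cv2.undistortPoints(np.array(px,float).reshape(-1,1,2),K(d),np.array(d['dist'],float)).reshape(-1,2)
    T=np.array(d['pose']); v=np.c_[p,np.ones(len(p))]@T[:3,:3].T; o=T[:3,3]
    return o+v*((np.broadcast_to(z,len(p))-o[2])/v[:,2])[:,None]
def w2px(d,P):
    T=np.linalg.inv(np.array(d['pose'])); return cv2.projectPoints(np.array(P,float).reshape(-1,1,3),cv2.Rodrigues(T[:3,:3])[0],T[:3,3],K(d),np.array(d['dist'],float))[0].reshape(-1,2)
E
python3 - <<'E'
from h import *
for n in('top','side'):
    d=grab(n,n+'0'); print(n,np.round(np.array(d['pose']),2).tolist(),d['fx'])
print(r.sense())
E
```

```text
top [[-0.0, -1.0, 0.09, 382.97], [-1.0, 0.0, 0.0, -25.31], [-0.0, -0.09, -1.0, 1639.49], [0.0, 0.0, 0.0, 1.0]] 494.40538604633366
side [[0.97, -0.16, 0.16, 353.62], [-0.22, -0.68, 0.7, -851.78], [-0.01, -0.72, -0.69, 881.26], [0.0, 0.0, 0.0, 1.0]] 441.406183476173
{'clock': 0.1, 'qpos': array([ 1.23060573e+00,  3.53590036e-01,  1.63407700e+00, -9.05884422e-06,
        1.15518589e+00, -2.37769210e-03]), 'qvel': array([ 0.00165924, -0.0016552 , -0.00298109, -0.00182978, -0.00082152,
       -0.00114958]), 'joint_efforts': array([-1.29359712e-03, -6.06353331e+01, -3.42821181e+01,  9.65628089e-06,
        3.95106807e-03, -3.17794661e-05]), 'eef_pos': array([206.98509417, 589.2710377 , 230.62241344]), 'tcp_rot': array([-3.14033236e+00,  5.28648762e-06,  2.80378342e+00]), 'contact_force': array([-0.05930063,  0.98491142,  0.69198314]), 'wrist_torque': array([ 0.0107596 , -0.03624614,  0.00381729]), 'grasp_force': 0.0, 'opening': 1.004006376654589}
```

View pics/top0.png

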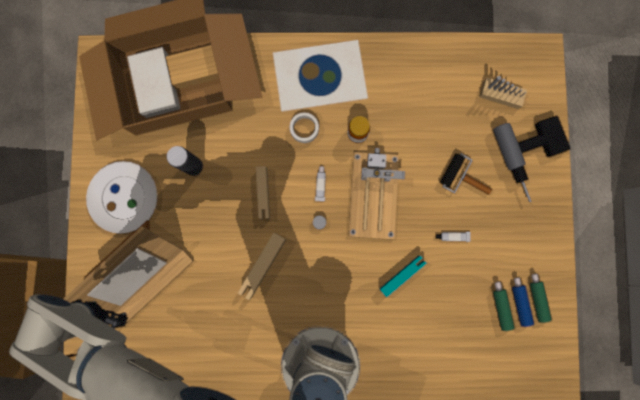

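View pics/side0.png

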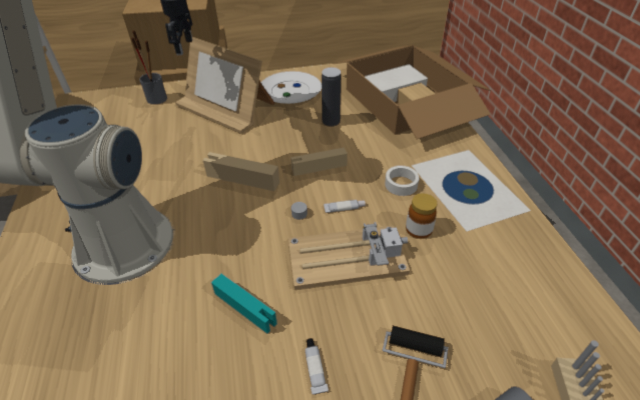

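The top view shows three bar-shaped things: a pale bar at (262,193), a longer pale bar at (262,267) and a turquoise bar at (403,275). The smaller pale one at (262,193) fits. The jig is at (375,195), with its stop at the top (world +x) and the hasp tab to the right at (403,175). Next is one close crop to check.

```bash
python3 - <<'E'
from h import *
a=cv2.imread('pics/top0.png')
def up(x0,x1,y0,y1,s):return cv2.resize(a[y0:y1,x0:x1],None,fx=s,fy=s,interpolation=cv2.INTER_CUBIC)
L=up(230,290,155,305,4); R=up(343,413,142,242,6)
o=np.zeros((600,240+420,3),np.uint8); o[:600,:240]=L; o[:600,240:]=R
cv2.imwrite('pics/crop1.png',o)
d=load('top0')
for px in ([[262,168],[262,218]],[[280,237],[243,298]]):
    w=px2w(d,px,48); print(np.linalg.norm(w[0]-w[1]),w)
E
```

```text
163.11848448761106 [[641.37323041 188.15774742  48.        ]
 [478.2608663  186.74471659  48.        ]]
226.44073655355885 [[416.89881837 128.30464853  48.        ]
 [223.20670029 245.60243439  48.        ]]
```

View pics/crop1.png

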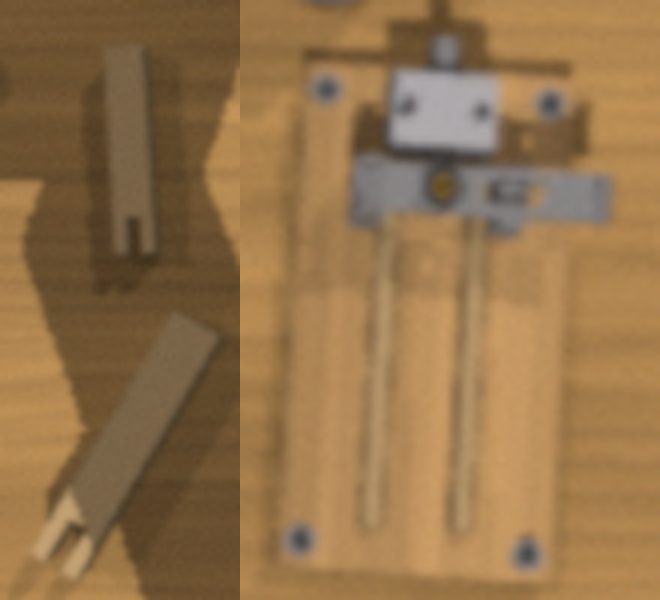

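The chosen pillar is the smaller pale bar in the crop. Its slotted end is at the bottom (crop 134,240) and its square end at the top (126,46). The jig is clear: rails at crop (371/459, 525), the block at (443,110) and the hasp closed with its tab at (598,198).

```bash
cat > fit.py <<'E'
from h import *
from scipy.optimize import least_squares
def fit(d,px,P,x0):
    P=np.array(P,float)
    def W(q): 
        c,s=np.cos(q[2]),np.sin(q[2]); return np.c_[q[0]+c*P[:,0]-s*P[:,1],q[1]+s*P[:,0]+c*P[:,1],P[:,2]]
    f=lambda q:(w2px(d,W(q))-px).ravel()
    s=least_squares(f,x0,x_scale=[10,10,.05],loss='soft_l1'); return s.x,f(s.x).reshape(-1,2)
E
python3 - <<'E'
from fit import *
d=load('top0')
c=lambda L:np.array(L)/6+[343-40-0.4,142-0.4]
px=c([[303,55],[572,68],[282,565],[550,580],[371,527],[459,532],[390,70],[500,75],[498,155],[387,148],[612,178],[610,222]])
P=[[135,75,18],[135,-75,18],[-145,75,18],[-145,-75,18],[-120,24.5,28],[-120,-24.5,28],[125,28,62],[125,-28,62],[85,-28,62],[85,28,62],[73,-88,70],[47,-88,70]]
q,e=fit(d,px,P,[600,-100,0]); print(q,e.round(1).tolist())
px=np.array([[106,46],[145,47],[157,252],[114,252]])/4+[230-.4,155-.4]
P=[[85,16,48],[85,-16,48],[-85,-16,48],[-85,16,48]]
q,e=fit(d,px,P,[560,187,0]); print(q,e.round(1).tolist())
E
```

```text
[ 5.59741474e+02 -1.77725437e+02 -6.28542096e-02] [[0.2, 1.1], [0.4, 1.6], [-0.9, 0.3], [0.2, 0.5], [0.3, -0.2], [0.7, -0.1], [0.7, -0.1], [-0.3, 0.0], [-0.6, -1.1], [0.6, -1.0], [-0.8, -0.6], [-0.8, 0.1]]
[5.63464661e+02 1.86795661e+02 5.46264572e-02] [[0.0, 0.1], [0.1, -0.7], [-0.5, 0.0], [0.4, 0.6]]
```

```bash
cat > plan.py <<'E'
from h import *
J=np.array([559.7,-177.7,-0.0629])
def jig(x,y,z,J=J):
    c,s=np.cos(J[2]),np.sin(J[2]); return np.array([J[0]+c*x-s*y,J[1]+s*x+c*y,z])
def down(yaw): return Ro.from_euler('xyz',[np.pi,0,yaw])
def plan(wps,p=None,R=None):
    """wps: (pos, Rotation, nrows min); prints rounded rows in fives"""
    s=r.sense(); p=s['eef_pos'] if p is None else p; R=Ro.from_euler('xyz',s['tcp_rot']) if R is None else R
    out=[]
    for P,Q,n in wps:
        ang=np.degrees((R.inv()*Q).magnitude()); n=max(n,int(np.ceil(max(np.linalg.norm(P-p)/39.5,ang/5.95))))
        for k in range(n,0,-1):
            dp=(R.inv().apply(P-p)/k/40).round(2); t=((R.inv()*Q).as_rotvec()/k*180/np.pi/6).round(2)
            p=p+R.apply(dp*40); R=R*Ro.from_rotvec(np.radians(t*6)); out.append((dp.tolist(),t.tolist()))
        out.append('--')
    i=0
    for o in out:
        if o=='--': print('-- waypoint');continue
        print(*o); i+=1
        if i%5==0: print()
    return p,R
E
python3 - <<'E'
from plan import *
t=jig(60,-72,0); print(t)
plan([(t+[0,0,200],down(1.508),0)])
E
```

```text
[ 615.05553254 -253.3291281     0.        ]
[-0.69, -0.69, 0.03] [-0.0, 0.0, 0.52]
[-0.73, -0.65, 0.03] [-0.0, 0.0, 0.52]
[-0.76, -0.61, 0.03] [-0.0, 0.0, 0.52]
[-0.79, -0.57, 0.03] [-0.0, 0.0, 0.51]
[-0.82, -0.52, 0.03] [-0.0, 0.0, 0.52]

[-0.85, -0.48, 0.03] [-0.0, 0.0, 0.51]
[-0.88, -0.43, 0.03] [-0.0, 0.0, 0.52]
[-0.9, -0.38, 0.03] [-0.0, 0.0, 0.51]
[-0.92, -0.33, 0.03] [-0.0, 0.0, 0.52]
[-0.93, -0.28, 0.03] [-0.0, 0.0, 0.51]

[-0.95, -0.23, 0.03] [-0.0, 0.0, 0.52]
[-0.96, -0.18, 0.04] [-0.0, 0.0, 0.51]
[-0.97, -0.13, 0.03] [-0.0, 0.0, 0.52]
[-0.97, -0.08, 0.04] [-0.0, 0.0, 0.51]
[-0.97, -0.03, 0.03] [-0.0, 0.0, 0.52]

[-0.97, 0.03, 0.04] [-0.0, 0.0, 0.51]
[-0.97, 0.08, 0.03] [-0.0, 0.0, 0.52]
[-0.97, 0.13, 0.04] [-0.0, 0.0, 0.51]
[-0.96, 0.18, 0.03] [-0.0, 0.0, 0.52]
[-0.95, 0.24, 0.04] [-0.0, 0.0, 0.51]

[-0.93, 0.29, 0.03] [-0.0, 0.0, 0.52]
[-0.91, 0.34, 0.04] [-0.0, 0.0, 0.51]
[-0.9, 0.38, 0.03] [-0.0, 0.01, 0.52]
[-0.87, 0.43, 0.04] [-0.0, 0.0, 0.51]
-- waypoint
```

play_rows([
  {"dp": [-0.69,-0.69,0],"turn": [0,0,0.52],"fingers": 0},
  {"dp": [-0.73,-0.65,0],"turn": [0,0,0.52],"fingers": 0},
  {"dp": [-0.76,-0.61,0],"turn": [0,0,0.52],"fingers": 0},
  {"dp": [-0.79,-0.57,0],"turn": [0,0,0.51],"fingers": 0},
  {"dp": [-0.82,-0.52,0],"turn": [0,0,0.52],"fingers": 0},
], force=20)

```text
clock: 0.52
eef_pos: [291.8, 412.2, 230.9]
tcp_rot: [-3.141, 0.0, 2.531]
contact_force: [0.5, 0.4, -0.2]
opening: 1.004
grasp_force: 0.0
```

play_rows([
  {"dp": [-0.85,-0.48,0],"turn": [0,0,0.51],"fingers": 0},
  {"dp": [-0.88,-0.43,0],"turn": [0,0,0.52],"fingers": 0},
  {"dp": [-0.9,-0.38,0],"turn": [0,0,0.51],"fingers": 0},
  {"dp": [-0.92,-0.33,0],"turn": [0,0,0.52],"fingers": 0},
  {"dp": [-0.93,-0.28,0],"turn": [0,0,0.51],"fingers": 0},
])

```text
clock: 0.93
eef_pos: [377.3, 236.7, 231.2]
tcp_rot: [-3.142, 0.0, 2.261]
contact_force: [1.1, 0.9, 0.9]
opening: 1.001
grasp_force: 0.0
```

play_rows([
  {"dp": [-0.95,-0.23,0],"turn": [0,0,0.52],"fingers": 0},
  {"dp": [-0.96,-0.18,0],"turn": [0,0,0.51],"fingers": 0},
  {"dp": [-0.97,-0.13,0],"turn": [0,0,0.52],"fingers": 0},
  {"dp": [-0.97,-0.08,0],"turn": [0,0,0.51],"fingers": 0},
  {"dp": [-0.97,-0.03,0],"turn": [0,0,0.52],"fingers": 0},
])

```text
clock: 1.35
eef_pos: [462.4, 60.9, 231.2]
tcp_rot: [-3.142, -0.0, 1.991]
contact_force: [1.3, 0.8, -0.5]
opening: 1.003
grasp_force: 0.0
```

play_rows([
  {"dp": [-0.97,0.03,0],"turn": [0,0,0.51],"fingers": 0},
  {"dp": [-0.97,0.08,0],"turn": [0,0,0.52],"fingers": 0},
  {"dp": [-0.97,0.13,0],"turn": [0,0,0.51],"fingers": 0},
  {"dp": [-0.96,0.18,0],"turn": [0,0,0.52],"fingers": 0},
  {"dp": [-0.95,0.24,0],"turn": [0,0,0.51],"fingers": 0},
])

```text
clock: 1.77
eef_pos: [547.3, -114.8, 231.0]
tcp_rot: [-3.141, -0.0, 1.721]
contact_force: [0.5, 0.2, 0.6]
opening: 0.999
grasp_force: 0.0
```

play_rows([
  {"dp": [-0.93,0.29,0],"turn": [0,0,0.52],"fingers": 0},
  {"dp": [-0.91,0.34,0],"turn": [0,0,0.51],"fingers": 0},
  {"dp": [-0.9,0.38,0],"turn": [0,0,0.52],"fingers": 0},
  {"dp": [-0.87,0.43,0],"turn": [0,0,0.51],"fingers": 0},
  {"dp": [0,0,0],"turn": [0,0,0],"fingers": 0},
])

```text
clock: 2.18
eef_pos: [617.1, -258.8, 230.6]
tcp_rot: [3.14, 0.002, 1.502]
contact_force: [-1.8, 0.9, -0.5]
opening: 1.002
grasp_force: 0.0
```

```bash
python3 - <<'E'
from plan import *
grab('side','side1')
t=jig(60,-72,0)
plan([(t+[0,0,80],down(1.508),4),(t+[0,0,46],down(1.508),3)])
# refine jig with side view: predicted pixel of jig points
d=load('side1'); P=[jig(135,75,18),jig(135,-75,18),jig(-145,75,18),jig(-145,-75,18),jig(60,-88,70),jig(125,28,62),jig(85,28,62),jig(85,-28,62)]
q=w2px(d,P); print(q.round(1).tolist())
a=cv2.imread('pics/side1.png'); c=cv2.resize(a[215:300,280:430],None,fx=5,fy=5,interpolation=cv2.INTER_CUBIC)
for u in q: cv2.drawMarker(c,tuple(int(v) for v in (u-[280,215])*5+2),(0,0,255),0,12,1)
cv2.imwrite('pics/side1c.png',c)
s=r.sense();print(s['eef_pos'],s['tcp_rot'],s['contact_force'],s['clock'])
E
```

```text
[0.02, -0.01, 0.94] [-0.0, 0.0, -0.01]
[0.02, -0.0, 0.94] [-0.0, 0.0, -0.01]
[0.01, -0.0, 0.94] [-0.0, 0.0, -0.01]
[0.02, -0.01, 0.94] [-0.0, 0.0, -0.0]
-- waypoint
[-0.0, 0.0, 0.28] [-0.0, 0.0, -0.0]

[-0.0, 0.0, 0.28] [-0.0, 0.0, -0.0]
[-0.0, 0.0, 0.29] [-0.0, 0.0, -0.0]
-- waypoint
[[392.6, 225.0], [409.2, 270.0], [287.6, 238.2], [293.9, 286.0], [382.2, 265.1], [395.5, 227.2], [380.0, 229.1], [385.7, 246.1]]
[ 615.72477371 -256.02435791  230.25345379] [-3.14129359e+00  4.40664769e-04  1.50469533e+00] [ 0.79112779 -0.09757482 -0.82831204] 2.2333
```

View pics/side1c.png

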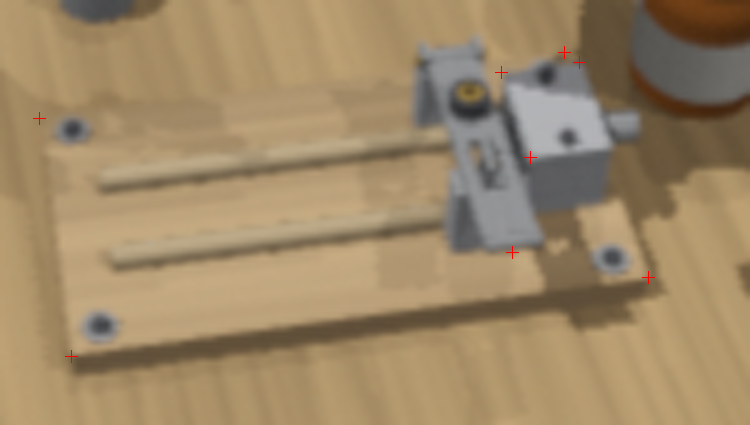

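The side crop shows the hasp closed over its staple and the predicted corners within about 1–2 px. I'll fit both views jointly, then descend on the tab.

```bash
python3 - <<'E'
from fit import *
from plan import jig
d=load('side1'); t=load('top0')
cs=np.array([[72,355],[653,278],[104,183],[113,259],[505,86],[525,155],[590,66],[610,152],[542,242],[487,247]])/5+[280-.4,215-.4]
Ps=[[-145,-75,18],[135,-75,18],[-120,24.5,27],[-120,-24.5,27],[85,28,62],[85,-28,62],[125,28,62],[125,-28,62],[73,-88,70],[47,-88,70]]
ct=np.array([[303,55],[572,68],[282,565],[550,580],[371,527],[459,532],[390,70],[500,75],[498,155],[387,148],[612,178],[610,222]])/6+[343-40-0.4,142-0.4]
Pt=[[135,75,18],[135,-75,18],[-145,75,18],[-145,-75,18],[-120,24.5,28],[-120,-24.5,28],[125,28,62],[125,-28,62],[85,-28,62],[85,28,62],[73,-88,70],[47,-88,70]]
J=lambda q,P:np.array([jig(*p,J=q) for p in P])
f=lambda q:np.r_[(w2px(d,J(q,Ps))-cs).ravel(),(w2px(t,J(q,Pt))-ct).ravel()]
s=least_squares(f,[559,-177,-.06],x_scale=[10,10,.05],loss='soft_l1');print(s.x,f(s.x)[:20].reshape(-1,2).round(1).tolist())
q,e=fit(d,cs,Ps,[559,-177,-.06]);print(q)
E
```

```text
[ 5.60279601e+02 -1.78201660e+02 -6.25703984e-02] [[0.2, 0.5], [-0.7, -0.1], [-0.8, -1.4], [-0.2, -1.1], [-0.4, -2.6], [1.4, 0.6], [-1.9, -0.5], [0.5, -0.9], [-0.0, 1.4], [-0.0, 1.9]]
[ 5.60563470e+02 -1.78738447e+02 -6.32183457e-02]
```

play_rows([
  {"dp": [0.04,0,0.9],"turn": [0,0,-0.03],"fingers": 0},
  {"dp": [0.02,0,0.9],"turn": [0,0,0],"fingers": 0},
  {"dp": [0,0,0.9],"turn": [0,0,0],"fingers": 0},
  {"dp": [0,0,0.9],"turn": [0,0,0],"fingers": 0},
  {"dp": [0,0,0],"turn": [0,0,0],"fingers": 0},
])

```text
clock: 2.65
eef_pos: [610.1, -247.6, 80.1]
tcp_rot: [-3.13, -0.004, 1.512]
contact_force: [-2.1, 1.0, -1.4]
opening: 0.996
grasp_force: 0.0
```

play_rows([
  {"dp": [0,0,0.25],"turn": [0,0,0],"fingers": 0},
  {"dp": [0,0,0.25],"turn": [0,0,0],"fingers": 0},
  {"dp": [0,0,0.2],"turn": [0,0,0],"fingers": 0},
  {"dp": [0,0,0.15],"turn": [0,0,0],"fingers": 0},
  {"dp": [0,0,0],"turn": [0,0,0],"fingers": 0},
])

```text
clock: 3.07
eef_pos: [615.1, -250.4, 53.1]
tcp_rot: [-3.141, -0.0, 1.512]
contact_force: [-0.2, -0.3, 0.5]
opening: 1.002
grasp_force: 0.0
```

play_rows([
  {"dp": [0,0,0],"turn": [0,0,0],"fingers": 0.5},
  {"dp": [0,0,0],"turn": [0,0,0],"fingers": 0.7},
  {"dp": [0,0,0],"turn": [0,0,0],"fingers": 1},
  {"dp": [0,0,0],"turn": [0,0,0],"fingers": 1},
  {"dp": [0,0,0],"turn": [0,0,0],"fingers": 1},
], force=20)

```text
clock: 3.48
eef_pos: [614.5, -250.5, 53.5]
tcp_rot: [-3.14, 0.0, 1.512]
contact_force: [-26.1, -2.7, 3.2]
opening: 0.301
grasp_force: 14.4
```

play_rows([
  {"dp": [0,0,0],"turn": [0,0,0],"fingers": 1},
  {"dp": [0,0,0],"turn": [0,0,0],"fingers": 1},
  {"dp": [0,0,0],"turn": [0,0,0],"fingers": 1},
])

```text
clock: 3.73
eef_pos: [613.9, -250.5, 53.1]
tcp_rot: [-3.139, -0.0, 1.511]
contact_force: [-5.8, -1.6, 1.2]
opening: 0.297
grasp_force: 24.4
```

play_rows([
  {"dp": [0.01,0,-0.27],"turn": [0,0,0],"fingers": 1},
  {"dp": [0.04,0,-0.26],"turn": [0,0,0],"fingers": 1},
  {"dp": [0.07,0,-0.26],"turn": [0,0,0],"fingers": 1},
  {"dp": [0.09,0,-0.25],"turn": [0,0,0],"fingers": 1},
  {"dp": [0.12,0,-0.24],"turn": [0,0,0],"fingers": 1},
])

```text
clock: 4.15
eef_pos: [614.8, -236.2, 105.2]
tcp_rot: [-3.139, -0.001, 1.511]
contact_force: [-3.9, 4.0, -7.2]
opening: 0.296
grasp_force: 24.6
```

play_rows([
  {"dp": [0.14,0,-0.23],"turn": [0,0,0],"fingers": 1},
  {"dp": [0.16,0,-0.21],"turn": [0,0,0],"fingers": 1},
  {"dp": [0.18,0,-0.2],"turn": [0,0,0],"fingers": 1},
  {"dp": [0.2,0,-0.18],"turn": [0,0,0],"fingers": 1},
  {"dp": [0.22,0,-0.16],"turn": [0,0,0],"fingers": 1},
])

```text
clock: 4.57
eef_pos: [617.2, -200.5, 144.1]
tcp_rot: [-3.14, -0.0, 1.512]
contact_force: [-3.8, 1.6, -10.6]
opening: 0.294
grasp_force: 26.0
```

Holding well. I'll continue the arc.

play_rows([
  {"dp": [0.23,0,-0.13],"turn": [0,0,0],"fingers": 1},
  {"dp": [0.24,0,-0.11],"turn": [0,0,0],"fingers": 1},
  {"dp": [0.25,0,-0.08],"turn": [0,0,0],"fingers": 1},
  {"dp": [0.26,0,-0.06],"turn": [0,0,0],"fingers": 1},
  {"dp": [0.27,0,-0.03],"turn": [0,0,0],"fingers": 1},
])

```text
clock: 4.98
eef_pos: [620.6, -151.5, 161.1]
tcp_rot: [-3.141, 0.002, 1.512]
contact_force: [-6.4, -3.8, -3.6]
opening: 0.299
grasp_force: 26.1
```

play_rows([
  {"dp": [0.27,0,-0.01],"turn": [0,0,0],"fingers": 1},
  {"dp": [0.27,0,0.02],"turn": [0,0,0],"fingers": 1},
  {"dp": [0.26,0,0.05],"turn": [0,0,0],"fingers": 1},
  {"dp": [0.26,0,0.07],"turn": [0,0,0],"fingers": 1},
  {"dp": [0.2,0,0.08],"turn": [0,0,0],"fingers": 1},
])

```text
clock: 5.4
eef_pos: [624.1, -100.6, 153.6]
tcp_rot: [3.141, 0.001, 1.512]
contact_force: [-8.2, -1.2, 6.3]
opening: 0.296
grasp_force: 24.9
```

play_rows([
  {"dp": [0,0,0],"turn": [0,0,0],"fingers": 1},
  {"dp": [0,0,0],"turn": [0,0,0],"fingers": 0.6},
  {"dp": [0,0,0],"turn": [0,0,0],"fingers": 0.4},
  {"dp": [0,0,0],"turn": [0,0,0],"fingers": 0.3},
  {"dp": [0,0,0],"turn": [0,0,0],"fingers": 0.3},
])

```text
clock: 5.82
eef_pos: [625.1, -101.3, 152.6]
tcp_rot: [3.139, 0.0, 1.512]
contact_force: [0.5, -0.3, 0.0]
opening: 0.698
grasp_force: 0.0
```

play_rows([
  {"dp": [0,0,-0.5],"turn": [0,0,0],"fingers": 0.3},
  {"dp": [0,0,-0.8],"turn": [0,0,0],"fingers": 0.3},
  {"dp": [0,0,-0.5],"turn": [0,0,0],"fingers": 0.3},
  {"dp": [0,0,0],"turn": [0,0,0],"fingers": 0},
])

```text
clock: 6.15
eef_pos: [627.0, -101.8, 228.9]
tcp_rot: [3.133, 0.001, 1.511]
contact_force: [0.7, -0.3, 0.4]
opening: 0.823
grasp_force: 0.0
```

```bash
python3 - <<'E'
from h import *
grab('side','side2')
a=cv2.imread('pics/side2.png'); cv2.imwrite('pics/side2c.png',cv2.resize(a[130:300,270:450],None,fx=3,fy=3))
E
```

```text
(no output)
```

View pics/side2c.png

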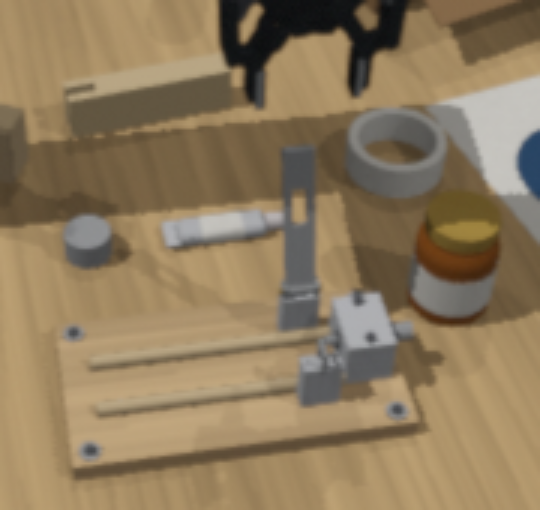

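The picture shows the hasp standing open, leaning back past upright (crop 298,220), and everything else unmoved. Now for the pillar.

```bash
sed -i 's/^J=.*/J=np.array([560.3,-178.2,-0.0626])/' plan.py; python3 - <<'E'
from plan import *
c=np.array([563.5,186.8,0]); g=c-15*np.array([np.cos(.0546),np.sin(.0546),0])
p,R=plan([(g+[0,0,225],down(3.196),0),(g+[0,0,60],down(3.196),0),(g+[0,0,19],down(3.196),4)])
E
```

```text
[0.42, -0.14, 0.0] [0.0, 0.0, -0.95]
[0.43, -0.1, 0.0] [0.0, 0.0, -0.95]
[0.43, -0.05, 0.0] [0.0, 0.0, -0.95]
[0.44, -0.01, 0.0] [0.0, 0.0, -0.95]
[0.44, 0.03, 0.0] [0.0, 0.0, -0.95]

[0.43, 0.08, 0.0] [0.0, 0.0, -0.94]
[0.42, 0.12, 0.0] [0.0, 0.0, -0.95]
[0.41, 0.16, 0.0] [0.0, 0.01, -0.94]
[0.39, 0.2, 0.0] [0.0, 0.01, -0.95]
[0.37, 0.24, 0.0] [0.0, 0.0, -0.94]

[0.34, 0.27, 0.0] [0.0, 0.01, -0.95]
[0.31, 0.3, 0.01] [0.0, 0.0, -0.94]
[0.28, 0.33, 0.0] [0.0, 0.01, -0.95]
[0.25, 0.36, 0.01] [0.0, 0.01, -0.94]
[0.22, 0.38, 0.0] [0.01, 0.0, -0.95]

[0.17, 0.4, 0.01] [0.0, 0.01, -0.94]
[0.14, 0.42, 0.0] [0.01, 0.0, -0.95]
-- waypoint
[-0.0, 0.0, 0.83] [-0.0, 0.0, 0.0]
[-0.0, 0.0, 0.82] [-0.0, 0.0, 0.0]
[-0.0, 0.0, 0.83] [-0.0, 0.0, 0.0]

[-0.0, 0.0, 0.82] [-0.0, 0.0, 0.0]
[-0.0, 0.0, 0.83] [-0.0, 0.0, 0.0]
-- waypoint
[-0.0, 0.0, 0.26] [-0.0, 0.0, 0.0]
[-0.0, 0.0, 0.25] [-0.0, 0.0, 0.0]
[-0.0, 0.0, 0.26] [-0.0, 0.0, 0.0]

[-0.0, 0.0, 0.25] [-0.0, 0.0, 0.0]
-- waypoint
```

play_rows([
  {"dp": [0.42,-0.14,0],"turn": [0,0,-0.95],"fingers": 0},
  {"dp": [0.43,-0.1,0],"turn": [0,0,-0.95],"fingers": 0},
  {"dp": [0.43,-0.05,0],"turn": [0,0,-0.95],"fingers": 0},
  {"dp": [0.44,-0.01,0],"turn": [0,0,-0.95],"fingers": 0},
  {"dp": [0.44,0.03,0],"turn": [0,0,-0.95],"fingers": 0},
])

```text
clock: 6.62
eef_pos: [600.5, -15.6, 222.6]
tcp_rot: [-3.141, -0.0, 2.013]
contact_force: [-0.5, 0.5, -0.2]
opening: 1.002
grasp_force: 0.0
```

play_rows([
  {"dp": [0.43,0.08,0],"turn": [0,0,-0.94],"fingers": 0},
  {"dp": [0.42,0.12,0],"turn": [0,0,-0.95],"fingers": 0},
  {"dp": [0.41,0.16,0],"turn": [0,0,-0.94],"fingers": 0},
  {"dp": [0.39,0.2,0],"turn": [0,0,-0.95],"fingers": 0},
  {"dp": [0.37,0.24,0],"turn": [0,0,-0.94],"fingers": 0},
])

```text
clock: 7.03
eef_pos: [578.0, 69.2, 222.7]
tcp_rot: [-3.141, -0.001, 2.508]
contact_force: [0.8, 0.7, -0.5]
opening: 1.0
grasp_force: 0.0
```

play_rows([
  {"dp": [0.34,0.27,0],"turn": [0,0,-0.95],"fingers": 0},
  {"dp": [0.31,0.3,0],"turn": [0,0,-0.94],"fingers": 0},
  {"dp": [0.28,0.33,0],"turn": [0,0,-0.95],"fingers": 0},
  {"dp": [0.25,0.36,0],"turn": [0,0,-0.94],"fingers": 0},
  {"dp": [0.22,0.38,0],"turn": [0,0,-0.95],"fingers": 0},
])

```text
clock: 7.45
eef_pos: [555.1, 153.1, 222.7]
tcp_rot: [-3.141, -0.001, 3.003]
contact_force: [0.5, -0.2, 0.6]
opening: 1.004
grasp_force: 0.0
```

play_rows([
  {"dp": [0.17,0.4,0],"turn": [0,0,-0.94],"fingers": 0},
  {"dp": [0.14,0.42,0],"turn": [0,0,-0.95],"fingers": 0},
  {"dp": [0,0,0.5],"turn": [0,0,0],"fingers": 0},
  {"dp": [0,0,0.8],"turn": [0,0,0],"fingers": 0},
  {"dp": [0,0,0.8],"turn": [0,0,0],"fingers": 0},
])

```text
clock: 7.87
eef_pos: [546.7, 186.9, 138.9]
tcp_rot: [3.141, 0.002, -3.086]
contact_force: [-0.9, 0.4, -0.8]
opening: 1.001
grasp_force: 0.0
```

play_rows([
  {"dp": [0,0,0.6],"turn": [0,0,0],"fingers": 0},
  {"dp": [0,0,0.4],"turn": [0,0,0],"fingers": 0},
  {"dp": [0,0,0],"turn": [0,0,0],"fingers": 0},
  {"dp": [0,0,0],"turn": [0,0,0],"fingers": 0},
])

```text
clock: 8.2
eef_pos: [545.6, 186.0, 98.6]
tcp_rot: [-3.141, -0.003, -3.087]
contact_force: [0.4, 0.4, 0.6]
opening: 1.002
grasp_force: 0.0
```

```bash
python3 - <<'E'
from plan import *
s=r.sense();print(s['eef_pos'],s['tcp_rot'],s['clock'])
c=np.array([563.5,186.8,0]); g=c-15*np.array([np.cos(.0546),np.sin(.0546),0])
plan([(g+[0,0,19],down(3.196),0)])
a=grab('side','side3')
q=w2px(a,[c+np.array([x,y,48]) for x,y in ((85*.998-.0546*16,85*.0546+16),(85*.998+.0546*16,85*.0546-16),(-85*.998+.0546*16,-85*.0546-16),(-85*.998-.0546*16,-85*.0546+16))]); print(q)
im=cv2.imread('pics/side3.png')[100:230,230:390]; im=cv2.resize(im,None,fx=4,fy=4,interpolation=cv2.INTER_CUBIC)
for u in q: cv2.drawMarker(im,tuple(int(v) for v in (u-[230,100])*4+2),(0,0,255),0,12,1)
cv2.imwrite('pics/side3c.png',im)
E
```

```text
[545.56562795 185.9782002   98.56544038] [-3.14085059e+00 -2.54379538e-03 -3.08684113e+00] 8.2
[-0.03, -0.0, 0.66] [-0.0, -0.01, 0.0]
[-0.02, -0.0, 0.66] [-0.0, -0.01, 0.0]
[-0.03, -0.0, 0.67] [-0.01, -0.0, 0.0]
-- waypoint
[[343.87767351 147.6721424 ]
 [347.06661721 153.80802305]
 [292.69449222 163.79432383]
 [290.32931092 157.34047895]]
```

View pics/side3c.png

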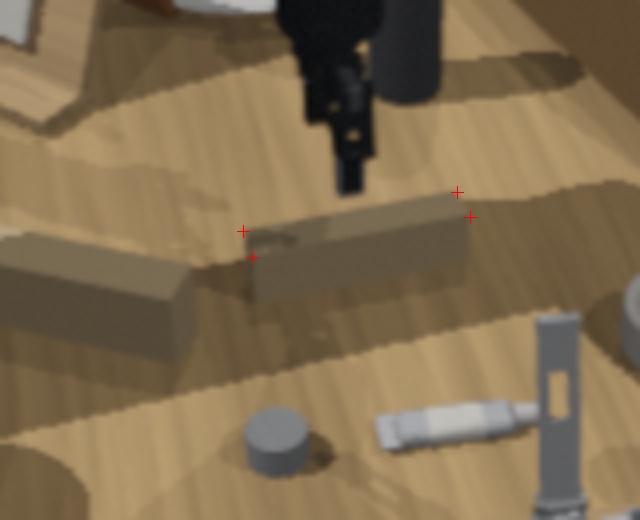

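The predicted top-face corners sit on the pillar, with the slot at the left (crop 270,240). The gripper is right above it. Descend and grip.

play_rows([
  {"dp": [-0.03,0,0.6],"turn": [0,0,0],"fingers": 0},
  {"dp": [-0.02,0,0.6],"turn": [0,0,0],"fingers": 0},
  {"dp": [-0.03,0,0.4],"turn": [0,0,0],"fingers": 0},
  {"dp": [0,0,0.38],"turn": [0,0,0],"fingers": 0},
  {"dp": [0,0,0],"turn": [0,0,0],"fingers": 0.2},
])

```text
clock: 8.67
eef_pos: [549.0, 186.3, 19.4]
tcp_rot: [-3.141, -0.001, -3.087]
contact_force: [-1.1, 0.6, -0.7]
opening: 0.882
grasp_force: 0.0
```

play_rows([
  {"dp": [0,0,0],"turn": [0,0,0],"fingers": 0.5},
  {"dp": [0,0,0],"turn": [0,0,0],"fingers": 0.6},
  {"dp": [0,0,0],"turn": [0,0,0],"fingers": 1},
  {"dp": [0,0,0],"turn": [0,0,0],"fingers": 1},
  {"dp": [0,0,0],"turn": [0,0,0],"fingers": 1},
], force=70)

```text
clock: 9.08
eef_pos: [550.8, 186.9, 22.3]
tcp_rot: [3.141, 0.003, -3.087]
contact_force: [-0.4, -1.2, 7.3]
opening: 0.365
grasp_force: 70.6
```

play_rows([
  {"dp": [0,0,0],"turn": [0,0,0],"fingers": 1},
  {"dp": [0,0,0],"turn": [0,0,0],"fingers": 1},
  {"dp": [0,0,0],"turn": [0,0,0],"fingers": 1},
])

```text
clock: 9.33
eef_pos: [550.8, 186.9, 22.3]
tcp_rot: [3.141, 0.003, -3.087]
contact_force: [-0.9, -1.0, 7.2]
opening: 0.361
grasp_force: 70.6
```

```bash
python3 - <<'E'
from plan import *
s=r.sense();print(s['eef_pos'],s['tcp_rot'],s['clock'],s['opening'],s['grasp_force'],s['contact_force'])
g=s['eef_pos']; y=3.079
off=-15  # grip on pillar x
def T(cx,z): return jig(cx+off,0,z)
up=g.copy(); up[2]=140
plan([(up,down(s['tcp_rot'][2]),4),(T(-50,140),down(y),0),(T(-50,70),down(y),4)])
E
```

```text
[550.82649438 186.86056888  22.28525045] [ 3.14093793e+00  2.79706817e-03 -3.08660917e+00] 9.3333 0.36148445676862984 70.57380795478821 [-0.89296154 -0.98367177  7.16962953]
[-0.0, 0.0, -0.74] [0.0, 0.01, 0.0]
[-0.0, 0.0, -0.73] [0.0, 0.01, 0.0]
[-0.0, 0.0, -0.74] [0.0, 0.0, 0.0]
[-0.0, 0.0, -0.73] [0.01, 0.01, 0.0]
-- waypoint
[0.19, -0.89, 0.0] [-0.0, -0.0, 0.11]

[0.18, -0.9, 0.0] [-0.0, -0.0, 0.11]
[0.17, -0.9, 0.0] [-0.0, -0.0, 0.11]
[0.16, -0.9, 0.0] [-0.0, -0.0, 0.11]
[0.14, -0.9, 0.0] [-0.0, -0.0, 0.11]
[0.13, -0.9, 0.0] [-0.0, -0.0, 0.11]

[0.13, -0.9, 0.0] [-0.0, -0.0, 0.12]
[0.11, -0.91, 0.0] [-0.0, -0.0, 0.11]
[0.1, -0.91, 0.0] [-0.0, -0.0, 0.12]
[0.09, -0.9, 0.0] [-0.0, -0.0, 0.11]
-- waypoint
[0.0, -0.0, 0.44] [-0.0, -0.0, 0.0]

[0.0, -0.0, 0.44] [-0.0, -0.0, 0.0]
[0.0, -0.0, 0.44] [-0.0, -0.0, 0.0]
[0.0, -0.0, 0.43] [-0.0, -0.0, 0.0]
-- waypoint
```

The pillar is gripped. I'll go back in x first, so the pillar's front end keeps clear of the open hasp.

```bash
python3 - <<'E'
from plan import *
s=r.sense(); g=s['eef_pos']; y=3.079
def T(cx,z): return jig(cx-12.8,0,z)
up=g.copy(); up[2]=140; bk=up.copy(); bk[0]=470
plan([(up,down(s['tcp_rot'][2]),4),(bk,down(s['tcp_rot'][2]),3),(T(-70,140),down(y),12),(T(-70,75),down(y),4)])
E
```

```text
[-0.0, 0.0, -0.74] [0.0, 0.01, 0.0]
[-0.0, 0.0, -0.73] [0.0, 0.01, 0.0]
[-0.0, 0.0, -0.74] [0.0, 0.0, 0.0]
[-0.0, 0.0, -0.73] [0.01, 0.01, 0.0]
-- waypoint
[0.67, 0.04, -0.0] [-0.0, -0.0, 0.0]

[0.67, 0.04, -0.0] [-0.0, -0.0, 0.0]
[0.67, 0.03, -0.0] [-0.0, -0.0, 0.0]
-- waypoint
[0.03, -0.75, 0.0] [-0.0, -0.0, 0.09]
[0.02, -0.75, 0.0] [-0.0, -0.0, 0.09]
[0.01, -0.75, 0.0] [-0.0, -0.0, 0.09]

[0.0, -0.75, 0.0] [-0.0, -0.0, 0.09]
[-0.0, -0.75, 0.0] [-0.0, -0.0, 0.1]
[-0.01, -0.75, 0.0] [-0.0, -0.0, 0.09]
[-0.02, -0.75, 0.0] [-0.0, -0.0, 0.1]
[-0.03, -0.75, 0.0] [-0.0, -0.0, 0.09]

[-0.03, -0.75, 0.0] [-0.0, -0.0, 0.1]
[-0.04, -0.75, 0.0] [-0.0, -0.0, 0.09]
[-0.05, -0.74, 0.0] [-0.0, -0.0, 0.1]
[-0.05, -0.75, 0.0] [-0.0, -0.0, 0.09]
-- waypoint
[-0.0, 0.0, 0.41] [-0.0, -0.0, 0.0]

[-0.0, 0.0, 0.41] [-0.0, -0.0, 0.0]
[-0.0, 0.0, 0.4] [-0.0, -0.0, 0.0]
[-0.0, 0.0, 0.41] [-0.0, -0.0, 0.0]
-- waypoint
```

play_rows([
  {"dp": [0,0,-0.4],"turn": [0,0,0],"fingers": 1},
  {"dp": [0,0,-0.7],"turn": [0,0,0],"fingers": 1},
  {"dp": [0,0,-0.9],"turn": [0,0,0],"fingers": 1},
  {"dp": [0,0,-0.9],"turn": [0,0,0],"fingers": 1},
  {"dp": [0,0,-0.2],"turn": [0,0,0],"fingers": 1},
])

```text
clock: 9.75
eef_pos: [552.6, 187.6, 150.9]
tcp_rot: [3.139, 0.008, -3.087]
contact_force: [0.9, 0.2, -0.4]
opening: 0.363
grasp_force: 69.5
```

play_rows([
  {"dp": [0.5,0.04,0],"turn": [0,0,0],"fingers": 1},
  {"dp": [0.8,0.04,0],"turn": [0,0,0],"fingers": 1},
  {"dp": [0.67,0.03,0],"turn": [0,0,0],"fingers": 1},
  {"dp": [0.03,-0.4,0],"turn": [0,0,0.09],"fingers": 1},
  {"dp": [0.02,-0.75,0],"turn": [0,0,0.09],"fingers": 1},
])

```text
clock: 10.17
eef_pos: [469.6, 141.9, 145.0]
tcp_rot: [3.141, 0.001, -3.103]
contact_force: [1.3, 0.3, -1.1]
opening: 0.357
grasp_force: 69.5
```

play_rows([
  {"dp": [0.01,-0.75,0],"turn": [0,0,0.09],"fingers": 1},
  {"dp": [0,-0.75,0],"turn": [0,0,0.09],"fingers": 1},
  {"dp": [0,-0.75,0],"turn": [0,0,0.1],"fingers": 1},
  {"dp": [-0.01,-0.75,0],"turn": [0,0,0.09],"fingers": 1},
  {"dp": [-0.02,-0.75,0],"turn": [0,0,0.1],"fingers": 1},
])

```text
clock: 10.58
eef_pos: [474.0, -10.8, 144.9]
tcp_rot: [-3.142, 0.001, 3.128]
contact_force: [-0.3, 0.6, -0.7]
opening: 0.361
grasp_force: 69.6
```

play_rows([
  {"dp": [-0.03,-0.75,0],"turn": [0,0,0.09],"fingers": 1},
  {"dp": [-0.03,-0.75,0],"turn": [0,0,0.1],"fingers": 1},
  {"dp": [-0.04,-0.75,0],"turn": [0,0,0.09],"fingers": 1},
  {"dp": [-0.05,-0.75,0],"turn": [0,0,0.1],"fingers": 1},
  {"dp": [-0.05,-0.7,0],"turn": [0,0,0.09],"fingers": 1},
])

```text
clock: 11.0
eef_pos: [477.2, -159.3, 144.9]
tcp_rot: [-3.141, 0.001, 3.078]
contact_force: [1.2, -0.3, -0.7]
opening: 0.363
grasp_force: 69.6
```

play_rows([
  {"dp": [0,-0.35,0],"turn": [0,0,0.02],"fingers": 1},
  {"dp": [0,0,0],"turn": [0,0,0],"fingers": 1},
  {"dp": [0,0,0],"turn": [0,0,0],"fingers": 1},
  {"dp": [0,0,0],"turn": [0,0,0],"fingers": 1},
])

```text
clock: 11.33
eef_pos: [476.3, -170.9, 144.5]
tcp_rot: [3.141, -0.0, 3.077]
contact_force: [-0.7, -0.0, -1.4]
opening: 0.358
grasp_force: 69.7
```

```bash
python3 - <<'E'
from plan import *
s=r.sense(); print(s['eef_pos'],s['tcp_rot'],s['contact_force'])
y=3.079
def T(cx,z): return jig(cx-12.8,0,z)
plan([(T(-70,140),down(y),1),(T(-70,75),down(y),4)])
grab('top','top4'); grab('side','side4')
a=cv2.imread('pics/top4.png')[140:260,330:430]; b=cv2.imread('pics/side4.png')[190:300,270:430]
o=np.zeros((600,800,3),np.uint8); o[:480,:400]=cv2.resize(a,None,fx=4,fy=4,interpolation=2)
b=cv2.resize(b,(400,275),interpolation=2); o[:275,400:]=b; cv2.imwrite('pics/c4.png',o)
E
```

```text
[ 476.2638218  -170.94564325  144.52092355] [ 3.14123164e+00 -1.79364818e-04  3.07698247e+00] [-0.7108224  -0.02720346 -1.41785406]
[-0.04, -0.05, 0.11] [0.0, -0.0, -0.02]
-- waypoint
[0.0, -0.0, 0.41] [0.0, -0.0, 0.0]
[0.0, -0.0, 0.41] [0.0, -0.0, 0.0]
[0.0, -0.0, 0.4] [0.0, -0.0, 0.0]
[0.0, -0.0, 0.41] [0.0, -0.0, 0.0]

-- waypoint
```

View pics/c4.png

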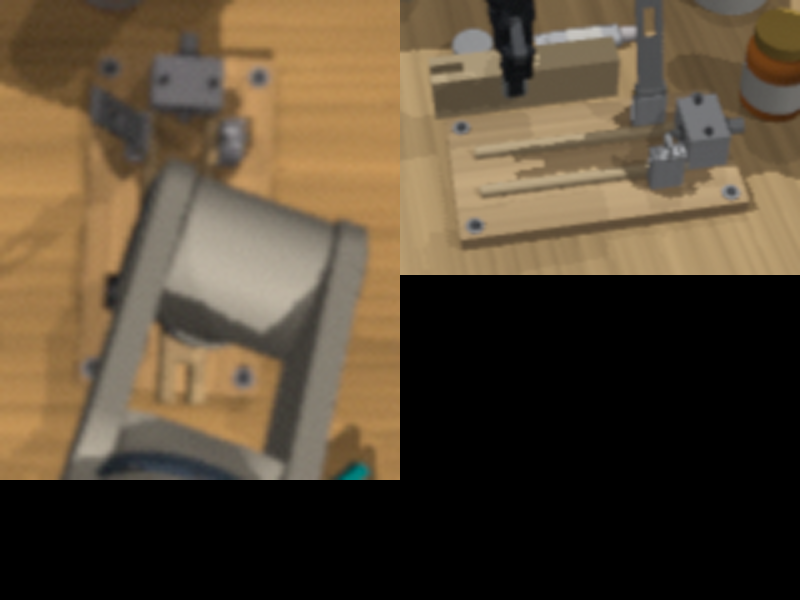

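The side view shows the pillar level above the channel, slot at the rear; the top view is blocked by the arm. I'll lower to just above the rails and check the alignment.

play_rows([
  {"dp": [-0.04,-0.05,0.3],"turn": [0,0,-0.02],"fingers": 1},
  {"dp": [0,0,0.6],"turn": [0,0,0],"fingers": 1},
  {"dp": [0,0,0.6],"turn": [0,0,0],"fingers": 1},
  {"dp": [0,0,0.5],"turn": [0,0,0],"fingers": 1},
  {"dp": [0,0,0.2],"turn": [0,0,0],"fingers": 1},
])

```text
clock: 11.85
eef_pos: [476.6, -172.2, 54.3]
tcp_rot: [3.141, -0.003, 3.081]
contact_force: [-0.3, -0.2, -1.1]
opening: 0.357
grasp_force: 69.6
```

play_rows([
  {"dp": [0,0,0],"turn": [0,0,0],"fingers": 1},
  {"dp": [0,0,0],"turn": [0,0,0],"fingers": 1},
  {"dp": [0,0,0],"turn": [0,0,0],"fingers": 1},
])

```text
clock: 12.1
eef_pos: [478.8, -173.7, 57.6]
tcp_rot: [-3.141, 0.002, 3.08]
contact_force: [0.7, -0.6, -0.9]
opening: 0.357
grasp_force: 69.6
```

```bash
python3 - <<'E'
from plan import *
s=r.sense(); p=s['eef_pos'];print(p,s['tcp_rot'],s['contact_force'])
c,sn=np.cos(J[2]),np.sin(J[2]); d=p-[J[0],J[1],0]; print('jig xy',c*d[0]+sn*d[1],-sn*d[0]+c*d[1])
grab('side','side5'); grab('top','top5'); f=load('side5')
b=cv2.imread('pics/side5.png')[205:305,275:395]; b=cv2.resize(b,None,fx=6,fy=6,interpolation=2)
zb=p[2]-22
L=[jig(x,y,z) for x,y,z in [(15,16,zb+48),(15,-16,zb+48),(-155,-16,zb+48),(-155,16,zb+48),(15,-16,zb),(-155,-16,zb),(-120,24.5,28),(-120,-24.5,28)]]
for u in w2px(f,L): cv2.drawMarker(b,tuple(int(v) for v in (u-[275,205])*6+2),(0,0,255),0,12,1)
cv2.imwrite('pics/c5.png',b)
E
```

```text
[ 478.8493627  -173.68148215   57.56129882] [-3.14115526e+00  1.51216376e-03  3.07968431e+00] [ 0.69138084 -0.62440218 -0.94378736]
jig xy -81.57377116998327 -0.585813132282329
```

View pics/c5.png

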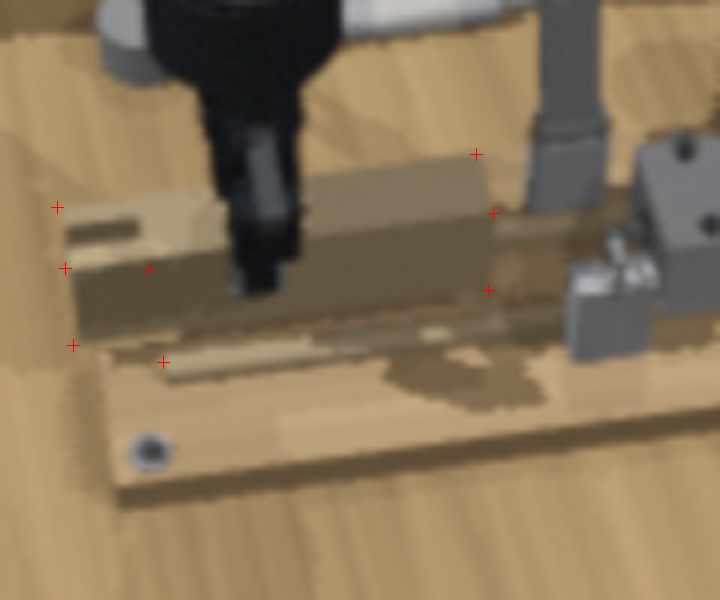

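The predicted pillar and rail points fall within about 1 px of the image, so the pillar is lined up with the channel. I'll lower gently.

play_rows([
  {"dp": [0,0,0.1],"turn": [0,0,0],"fingers": 1},
  {"dp": [0,0,0.1],"turn": [0,0,0],"fingers": 1},
  {"dp": [0,0,0.08],"turn": [0,0,0],"fingers": 1},
  {"dp": [0,0,0],"turn": [0,0,0],"fingers": 1},
  {"dp": [0,0,0],"turn": [0,0,0],"fingers": 1},
])

```text
clock: 12.62
eef_pos: [477.7, -173.6, 45.0]
tcp_rot: [3.141, -0.001, 3.079]
contact_force: [0.0, -0.9, -1.6]
opening: 0.361
grasp_force: 69.6
```

play_rows([
  {"dp": [0,0,0.06],"turn": [0,0,0],"fingers": 1},
  {"dp": [0,0,0.05],"turn": [0,0,0],"fingers": 1},
  {"dp": [0,0,0],"turn": [0,0,0],"fingers": 1},
  {"dp": [0,0,0],"turn": [0,0,0],"fingers": 1},
  {"dp": [0,0,0],"turn": [0,0,0],"fingers": 1},
])

```text
clock: 13.03
eef_pos: [477.9, -173.7, 40.9]
tcp_rot: [3.142, -0.0, 3.079]
contact_force: [-0.7, 0.1, -2.9]
opening: 0.361
grasp_force: 69.6
```

play_rows([
  {"dp": [0,0,0.02],"turn": [0,0,0],"fingers": 1},
  {"dp": [0,0,0.02],"turn": [0,0,0],"fingers": 1},
  {"dp": [0,0,0],"turn": [0,0,0],"fingers": 1},
  {"dp": [0,0,0],"turn": [0,0,0],"fingers": 1},
])

```text
clock: 13.37
eef_pos: [478.0, -173.7, 40.3]
tcp_rot: [-3.142, 0.0, 3.079]
contact_force: [-4.5, 1.3, 12.7]
opening: 0.361
grasp_force: 71.5
```

The pillar is on the floor. I'll ease the downward push and slide it towards the pin.

play_rows([
  {"dp": [-0.05,0,-0.02],"turn": [0,0,0],"fingers": 1},
  {"dp": [-0.15,0,0],"turn": [0,0,0],"fingers": 1},
  {"dp": [-0.2,0,0],"turn": [0,0,0],"fingers": 1},
  {"dp": [-0.2,0,0],"turn": [0,0,0],"fingers": 1},
  {"dp": [-0.1,0,0],"turn": [0,0,0],"fingers": 1},
])

```text
clock: 13.78
eef_pos: [506.9, -175.6, 40.3]
tcp_rot: [-3.141, 0.0, 3.079]
contact_force: [-1.8, 0.7, 1.9]
opening: 0.358
grasp_force: 70.0
```

play_rows([
  {"dp": [-0.15,0,0],"turn": [0,0,0],"fingers": 1},
  {"dp": [-0.15,0,0],"turn": [0,0,0],"fingers": 1},
  {"dp": [-0.15,0,0],"turn": [0,0,0],"fingers": 1},
  {"dp": [-0.1,0,0],"turn": [0,0,0],"fingers": 1},
  {"dp": [0,0,0],"turn": [0,0,0],"fingers": 1},
])

```text
clock: 14.2
eef_pos: [529.0, -176.9, 40.3]
tcp_rot: [-3.141, 0.001, 3.079]
contact_force: [-1.3, 0.4, 5.7]
opening: 0.36
grasp_force: 70.5
```

play_rows([
  {"dp": [0,0,0],"turn": [0,0,0],"fingers": 1},
  {"dp": [0,0,0],"turn": [0,0,0],"fingers": 1},
])

```text
clock: 14.37
eef_pos: [529.0, -177.0, 40.3]
tcp_rot: [-3.141, 0.002, 3.079]
contact_force: [1.3, 0.2, 2.3]
opening: 0.365
grasp_force: 70.1
```

play_rows([
  {"dp": [-0.05,0,0],"turn": [0,0,0],"fingers": 1},
  {"dp": [-0.05,0,0],"turn": [0,0,0],"fingers": 1},
  {"dp": [-0.05,0,0],"turn": [0,0,0],"fingers": 1},
  {"dp": [-0.05,0,0],"turn": [0,0,0],"fingers": 1},
  {"dp": [-0.05,0,0],"turn": [0,0,0],"fingers": 1},
])

```text
clock: 14.78
eef_pos: [535.2, -177.1, 40.3]
tcp_rot: [3.141, -0.005, 3.079]
contact_force: [-12.6, 0.9, 16.2]
opening: 0.359
grasp_force: 71.9
```

play_rows([
  {"dp": [-0.05,0,0],"turn": [0,0,0],"fingers": 1},
  {"dp": [-0.03,0,0],"turn": [0,0,0],"fingers": 1},
  {"dp": [-0.03,0,0],"turn": [0,0,0],"fingers": 1},
  {"dp": [0,0,0],"turn": [0,0,0],"fingers": 1},
  {"dp": [0,0,0],"turn": [0,0,0],"fingers": 1},
])

```text
clock: 15.2
eef_pos: [536.3, -177.0, 40.2]
tcp_rot: [3.14, -0.011, 3.079]
contact_force: [-25.5, 0.1, 29.1]
opening: 0.359
grasp_force: 73.3
```

The force rose at about x = 535, earlier than expected. I'll look.

```bash
python3 - <<'E'
from plan import *
s=r.sense(); p=s['eef_pos'];print(p,s['tcp_rot'],s['contact_force'],s['wrist_torque'])
c,sn=np.cos(J[2]),np.sin(J[2]); d=p-[J[0],J[1],0]; X=c*d[0]+sn*d[1];print('jig xy',X,-sn*d[0]+c*d[1])
grab('side','side6'); grab('top','top6'); f=load('side6')
def mk(b,f,x0,y0,k,L):
    b=cv2.resize(b,None,fx=k,fy=k,interpolation=2)
    for u in w2px(f,L): cv2.drawMarker(b,tuple(int(v) for v in (u-[x0,y0])*k+k/2),(0,0,255),0,10,1)
    return b
X+=12.8; L=[jig(x,y,z) for x,y,z in [(X+85,16,66),(X+85,-16,66),(X-85,-16,66),(X-85,-16,18)]]
o=np.zeros((600,800,3),np.uint8)
o[:540,:480]=mk(cv2.imread('pics/side6.png')[205:295,335:415],f,335,205,6,L)
o[:420,480:]=mk(cv2.imread('pics/top6.png')[145:215,350:403],load('top6'),350,145,6,L)[:,:320]
cv2.imwrite('pics/c6.png',o)
E
```

```text
[ 536.32191061 -177.03953639   40.23786284] [ 3.14024582 -0.01114835  3.07948044] [-25.46116704   0.09319553  29.14979514] [-0.14291129  3.1943959  -0.03448927]
jig xy -24.003720123458727 -0.3418576672909639Traceback (most recent call last):
  File "<stdin>", line 12, in <module>
ValueError: could not broadcast input array from shape (420,318,3) into shape (420,320,3)
```

```bash
python3 - <<'E'
from plan import *
def mk(b,f,x0,y0,k,L):
    b=cv2.resize(b,None,fx=k,fy=k,interpolation=2)
    for u in w2px(f,L): cv2.drawMarker(b,tuple(int(v) for v in (u-[x0,y0])*k+k/2),(0,0,255),0,10,1)
    return b
X=-11.2; L=[jig(x,y,z) for x,y,z in [(X+85,16,66),(X+85,-16,66),(X-85,-16,66),(X-85,-16,18)]]
o=np.zeros((600,800,3),np.uint8)
o[:540,:480]=mk(cv2.imread('pics/side6.png')[205:295,335:415],load('side6'),335,205,6,L)
o[:420,480:798]=mk(cv2.imread('pics/top6.png')[145:215,350:403],load('top6'),350,145,6,L)
cv2.imwrite('pics/c6.png',o)
E
```

```text
(no output)
```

View pics/c6.png

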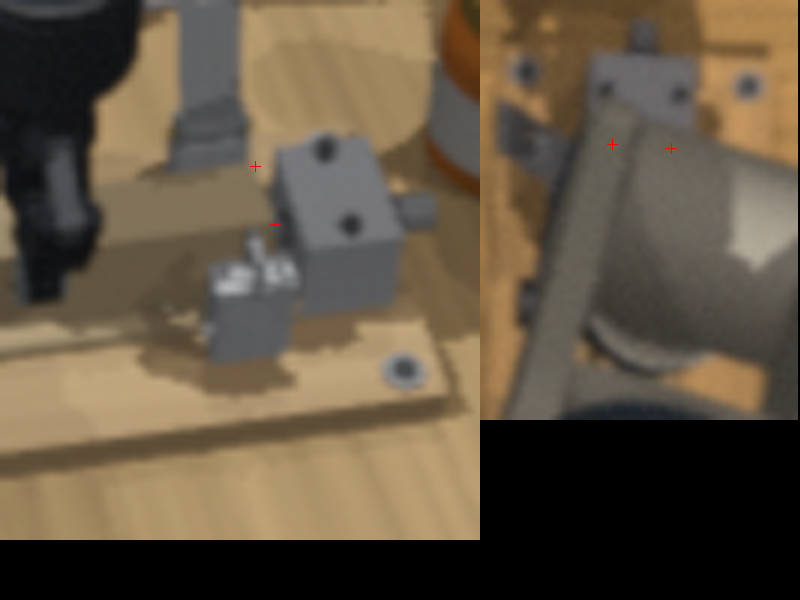

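The end face is about 12 mm short of the block, so it is at the pin. The resistance is floor friction, since the tool bears down with 29 N. I'll relieve that and carry on.

play_rows([
  {"dp": [0,0,-0.02],"turn": [0,0,0],"fingers": 1},
  {"dp": [0,0,-0.02],"turn": [0,0,0],"fingers": 1},
  {"dp": [0,0,0],"turn": [0,0,0],"fingers": 1},
  {"dp": [0,0,0],"turn": [0,0,0],"fingers": 1},
  {"dp": [0,0,0],"turn": [0,0,0],"fingers": 1},
])

```text
clock: 15.72
eef_pos: [539.4, -177.2, 40.7]
tcp_rot: [3.141, -0.006, 3.079]
contact_force: [-7.7, 0.7, 2.7]
opening: 0.362
grasp_force: 69.8
```

play_rows([
  {"dp": [-0.04,0,-0.01],"turn": [0,0,0],"fingers": 1},
  {"dp": [-0.04,0,0],"turn": [0,0,0],"fingers": 1},
  {"dp": [-0.04,0,0],"turn": [0,0,0],"fingers": 1},
  {"dp": [0,0,0],"turn": [0,0,0],"fingers": 1},
  {"dp": [0,0,0],"turn": [0,0,0],"fingers": 1},
])

```text
clock: 16.13
eef_pos: [543.7, -177.5, 40.9]
tcp_rot: [3.141, -0.007, 3.079]
contact_force: [-9.1, -0.5, 2.3]
opening: 0.361
grasp_force: 70.0
```

play_rows([
  {"dp": [-0.03,0,-0.01],"turn": [0,0,0],"fingers": 1},
  {"dp": [-0.03,0,0],"turn": [0,0,0],"fingers": 1},
  {"dp": [-0.02,0,0],"turn": [0,0,0],"fingers": 1},
  {"dp": [0,0,0],"turn": [0,0,0],"fingers": 1},
  {"dp": [0,0,0],"turn": [0,0,0],"fingers": 1},
])

```text
clock: 16.55
eef_pos: [546.2, -177.6, 41.0]
tcp_rot: [3.14, -0.008, 3.079]
contact_force: [-11.4, -1.3, 2.6]
opening: 0.362
grasp_force: 70.0
```

play_rows([
  {"dp": [-0.03,0,0],"turn": [0,0,0],"fingers": 1},
  {"dp": [-0.03,0,0],"turn": [0,0,0],"fingers": 1},
  {"dp": [0,0,0],"turn": [0,0,0],"fingers": 1},
  {"dp": [0,0,0],"turn": [0,0,0],"fingers": 1},
  {"dp": [0,0,0],"turn": [0,0,0],"fingers": 1},
])

```text
clock: 16.97
eef_pos: [547.0, -177.5, 40.8]
tcp_rot: [3.14, -0.011, 3.079]
contact_force: [-16.0, -1.7, 5.5]
opening: 0.361
grasp_force: 70.5
```

play_rows([
  {"dp": [-0.03,0,0],"turn": [0,0,0],"fingers": 1},
  {"dp": [-0.03,0,0],"turn": [0,0,0],"fingers": 1},
  {"dp": [0,0,0],"turn": [0,0,0],"fingers": 1},
  {"dp": [0,0,0],"turn": [0,0,0],"fingers": 1},
  {"dp": [0,0,0],"turn": [0,0,0],"fingers": 1},
])

```text
clock: 17.38
eef_pos: [547.2, -177.1, 40.5]
tcp_rot: [3.139, -0.015, 3.079]
contact_force: [-23.8, -0.7, 10.5]
opening: 0.358
grasp_force: 71.0
```

It has stopped at x = 547.2, which agrees with the computed home position (about 547.5), and the force is climbing against the hard stop. I'll level the slight nose-down tilt.

play_rows([
  {"dp": [0,0,-0.01],"turn": [0,-0.05,0],"fingers": 1},
  {"dp": [0,0,0],"turn": [0,-0.05,0],"fingers": 1},
  {"dp": [0,0,0],"turn": [0,-0.05,0],"fingers": 1},
  {"dp": [0,0,0],"turn": [0,0,0],"fingers": 1},
  {"dp": [0,0,0],"turn": [0,0,0],"fingers": 1},
])

```text
clock: 17.8
eef_pos: [547.4, -177.0, 40.3]
tcp_rot: [3.139, 0.001, 3.079]
contact_force: [-18.5, -0.2, 3.2]
opening: 0.362
grasp_force: 70.1
```

```bash
python3 - <<'E'
from plan import *
s=r.sense(); print(s['eef_pos'],s['tcp_rot'],s['contact_force'],s['wrist_torque'],s['clock'])
f=grab('side','side7')
b=cv2.resize(cv2.imread('pics/side7.png')[200:300,285:415],None,fx=6,fy=6,interpolation=2); cv2.imwrite('pics/c7.png',b)
E
```

```text
[ 547.37417218 -177.03238157   40.27292079] [3.13889705e+00 8.19521517e-04 3.07903336e+00] [-18.49219315  -0.22255705   3.19265643] [-0.13331599  3.09970514 -0.21040406] 17.8
```

View pics/c7.png

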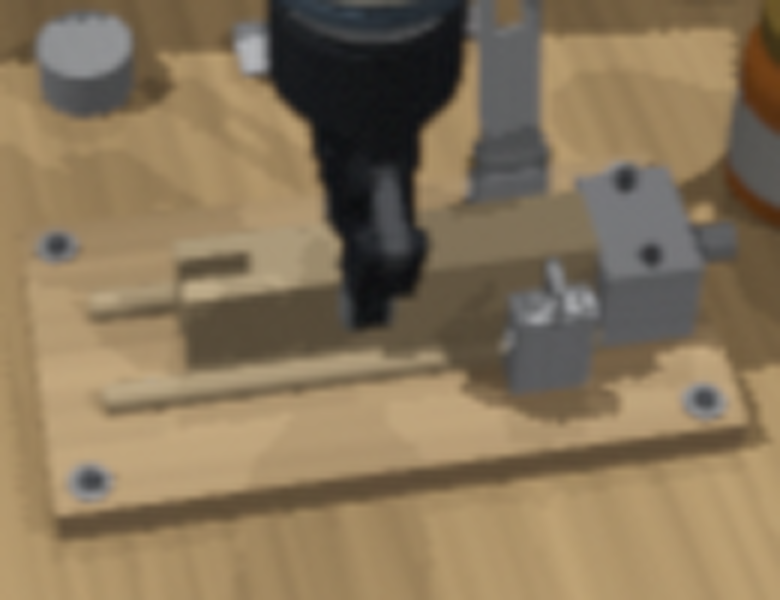

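The pillar lies flat in the channel with its end flush against the block (crop 595,230). The slot is at the open end and the hasp is open. I'll add a little more push and confirm it doesn't move.

play_rows([
  {"dp": [-0.03,0,0],"turn": [0,-0.03,0],"fingers": 1},
  {"dp": [-0.03,0,-0.01],"turn": [0,0,0],"fingers": 1},
  {"dp": [0,0,0],"turn": [0,0,0],"fingers": 1},
  {"dp": [0,0,0],"turn": [0,0,0],"fingers": 1},
  {"dp": [0,0,0],"turn": [0,0,0],"fingers": 1},
])

```text
clock: 18.27
eef_pos: [547.4, -177.0, 40.3]
tcp_rot: [3.138, -0.001, 3.079]
contact_force: [-26.1, -1.0, 7.5]
opening: 0.361
grasp_force: 70.7
```

play_rows([
  {"dp": [0,0,0],"turn": [0,0,0],"fingers": 1},
  {"dp": [0,0,0],"turn": [0,0,0],"fingers": 1},
  {"dp": [0,0,0],"turn": [0,0,0],"fingers": 1},
  {"dp": [0,0,0],"turn": [0,0,0],"fingers": 1},
  {"dp": [0,0,0],"turn": [0,0,0],"fingers": 1},
])

```text
clock: 18.68
eef_pos: [547.4, -176.9, 40.3]
tcp_rot: [3.138, -0.001, 3.079]
contact_force: [-26.6, -1.6, 6.9]
opening: 0.361
grasp_force: 70.7
```

It holds still at 26 N, which is well above the spring's 10 N. Handing in.

```bash
python3 -c "
from rig import r
print(r.sign_off())"
```

```text
the job is handed in; nothing more can be done
None
```

I handed the job in at about 19 s: the hasp is open past upright, and the pillar is in the channel, square end held against the stop block at about 26 N against the pin's 10 N spring.

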